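# Reassemble the air-line filter and lock its bowl

## Robot

A 7-joint arm with a two-finger parallel gripper is mounted at the origin on the work surface. World frame = base frame: x ahead of the robot, y to its left, z up, the work surface at z = 0. Lengths are in m, angles in rad, forces in N, time in s.
With the tool pointing down it reaches from about 0.425 to 0.875 m from the base axis. Payload 4.7 kg.
Tool frame: the origin (TCP) lies midway between the tips of the shut fingers; the grasp point (between the pads) lies 19 mm behind it (ctrl.grip_point_offset is the distance from the TCP to the grasp point, in m); z points along the fingers, y is the line along which they close (so a half turn about z gives the same grasp; the last joint's range is limited). The gripper opens to 87 mm and grips with 3 to 60 N. Pads are 19 mm wide; open, the fingers measure 117 mm over their backs; the gripper's body (75 mm by 190 mm) begins 51 mm behind the grasp point.
Start: joints at [-1.27, 0.321, -0.07, 1.45, 0.023, 1.371, -0.057], TCP at [0.184, 0.623, 0.223] pointing down, gripper open.
Joint ranges: [-2.86, 2.86], [-0.3, 2.09], [-1.38, 1.24], [0.06, 2.45], [-1.56, 4.7], [0.09, 2.05], [-2.69, 2.69]. Speed limits (rad/s): [2.57, 2.57, 3.14, 3.14, 3.14, 3.14, 3.14].

## Interface

Orientations are given as a rotation vector (axis times angle).
In Python, from bench import ctrl gives the robot as it stands.
- The arm moves only by the tool move_arm, never from a script. Its argument "increments" is text: rows parted by semicolons, each of 7 numbers parted by spaces: the shift along the world's x, y, z in mm, then the turn, a rotation vector about the world's x, y, z in degrees, then the closure in counts, from 0 (fully open) to 255 (shut). A call has exactly 8 rows; each row shifts and turns the commanded pose from where the row before left it; what a row does not reach is not made up. A row lasts 1/12 s, in which the tool goes at most 41.7 mm and 7.16 degrees, less where a joint would pass 70% of its speed; a pose out of reach is approached as far as the arm can. A call with a gripper value outside its range is refused whole. The fingers move at their own pace and stop on an object; "grip_force" is the grip in N (left out, the last holds). Time passes only in rows, so rows that do not move let the fingers close, or fill a call up. It gives the time, the measured TCP pose, the force, the opening and the grip force at its end, in the units of the state.
- ctrl.get_state(): the state, without advancing time (a new reading comes with each control period).
- ctrl.get_image(name): name is "scene" or "top" or "wrist"; returns a dict with "frame" (400x640x3 uint8, red, green, blue), "depth" (400x640 float32, m along the optical axis (not along the pixel's ray), 0 where there is no reading), "fx", "fy", "cx", "cy" (pixels), "position" and "orientation" of the camera in the world. Camera axes: x right, y down, z forward; pixel columns grow to the right and rows downward; lengths in m; the calibration is good to about 2 mm. A picture is of the moment at which its call begins.
- ctrl.close_job(): hands the job in; it is judged then, once.
Trained networks look in a picture, given as the dict that the camera call returned (one of the last four; its "shot" number tells which), for a name from the list of things; names that differ only in an ending like _2 or _b are one class to them, and where a whole thing is asked for, a point or a joint stands for the part that bears it (a point fixed in the world has none). Each returns a list of dicts, best first, with "score" (0 to 1); they miss things now and then, are a little off and sometimes report something else, mostly with a low value. They report only what shows in the picture. A call takes as long as a camera call. They do not tell look-alikes from the thing itself.
- ctrl.find_in(target, picture): "centre" ([x, y, z] in m, in world coordinates, good to about 4 mm: the middle of the surface that is visible of it).
- ctrl.silhouettes(target, picture): "region" (400x640 bool, what is visible of it).
The state is a dict: "time": time; "joint_positions": joint angles; "qd": joint speeds; "joint_torque": joint torques, N m; "position": TCP position; "tool_rot": TCP orientation; "ft_force": force on the tool from outside, world axes, zero at the start; "torque": the same for the moment, N m; "grip_width": opening from 0.0 (shut) to 1.0 (fully open); "grip_force": force on a finger pad.
Only numpy, scipy, OpenCV 4.12 (cv2) and the standard library are available. Lean on these libraries where they do the work, as an engineer would, in place of code of your own. Each camera call takes 0.05 s, during which the arm holds its last target. There are 200 camera calls.

## Task

Put the air-line filter back together: thread the white filter element down the brass post in the yellow housing, then the blue spacer on top of it. Then set the red bowl over them with its lugs in the two slots, press it down against the spring and twist it clockwise until the lugs are under the rim and it stays locked; let go, and leave the other things on the bench where they are.

Things in the scene. Friction and masses are not known exactly. Their poses are not given: they have to be found in the camera images.
- housing: Yellow round filter housing fixed on a 104 x 104 x 8 mm dark steel plate; place and yaw vary. Origin on the bench at the shell's axis, z up. Shell 84 mm outside diameter, rim 38 mm above the bench, mouth 56 mm wide with two slots at +x and -x for the bowl's lugs. Brass ports, 22 mm in diameter, stick out to 54 mm at +y and -y, top 32 mm above the bench.
- post_tip (a point): Tip of the upright brass post on the housing's axis, 69 mm above the bench; the post is 12 mm in diameter, tapered over its last 5 mm. A sprung steel plate lies round its foot.
- slot (a point): Middle of the housing's +x slot at rim height, 30 mm from the axis; the other is at the far side of the mouth. Each is about 18 mm wide, reaches out to 36 mm from the axis and has a white mark on the rim. Anticlockwise (from above) of it is a solid stop; clockwise comes a lip with its underside 29 mm above the bench, then the locking pocket, then a solid stop at about 70 degrees of turn.
- spring_plate (a joint): How far the sprung plate in the housing is pushed down, m: 0 = free, its top 26 mm above the bench; 0.0145 = bottomed. It resists with 3.2 N at 0 and 9 N at 0.0145. With both rings fitted and the bowl locked it reads about 0.006.
- element: White pleated filter element, an upright ring 36 mm outside diameter, 16 mm bore, 34 mm high, 40 g, standing on the bench. Origin at the centre of its underside. Fully home: underside on the free plate, 26 mm above the bench.
- spacer: Blue plastic spacer, an upright ring 36 mm outside diameter, 16 mm bore, 22 mm high, 50 g. Origin at the centre of its underside. Fully home: on top of the element, underside 60 mm above the bench.
- bowl: Red bowl standing mouth down, 80 g: a cup 51 mm outside and 44 mm inside diameter, 54 mm high, 50 mm deep inside. Origin at the centre of the mouth's underside. Locked, its mouth is about 26 mm above the bench, turned 60 degrees clockwise from the slots. Works either way round. Set on the rings unpressed, its mouth is 32 mm up; at 20 to 21 mm the lugs pass under the lips.
- bowl_grip (a point): Middle of the bowl's wing grip: a bar on its flat top, 44 mm long (along the bowl's x), 14 mm thick (along y), from 54 to 82 mm above the bowl's origin, with a white line on top. This point is 68 mm above the origin.
- bowl_lug (a point): Centre of the bowl's lug at its +x side, 30 mm from its axis, 3 mm above its mouth's edge; a second one is at the -x side. Lugs are 10 mm wide, 6 mm high from the mouth's edge and reach out to 33 mm from the axis.
- lock_a (a point): Place for the centre of one locked lug: the pocket 60 degrees clockwise (from above) of the housing's +x slot, 30 mm from the axis, 29 mm above the bench; the pocket's roof is 32 mm above the bench. A red mark on the rim stands over it.
- lock_b (a point): The same for the other lug, 60 degrees clockwise of the -x slot. Either lug may be in either pocket.
- tub: Green tub with a dark lid, 60 mm diameter, 48 mm high. Bystander; origin at the centre of its underside.
- fitting: Brass fitting, upright, 22 mm diameter, 28 mm high, close beside the element. Bystander; origin at the centre of its underside.
- collar: Small steel collar, 24 mm diameter, 20 mm high, close beside the spacer. Bystander, not part of the filter; origin at the centre of its underside.
- spray_can: Blue and yellow spray can, 52 mm diameter, 150 mm high. Bystander; origin at the centre of its underside.
- oil_bottle: Black oil bottle with a red cap, 54 mm diameter, 150 mm high. Bystander; origin at the centre of its underside.
- brass_knob: Brass lever knob standing upright, 24 mm diameter, 50 mm high. Bystander; origin at the centre of its underside.
- oil_cup: Slim steel oil cup with a brass cap, 26 mm diameter, 50 mm high. Bystander; origin at the centre of its underside.
- screwdriver: Screwdriver with an orange handle lying on the bench, 180 mm long along its x. Bystander.
There are look-alikes about, which are no part of the job. There is more than one size of the element; the one meant has the size given above.

How it is judged:
By the outcome, as a careful person would: the job done as asked, in the order asked, and still so for the second after the job is handed in, with the robot touching nothing.
It also fails if it takes over 72 s, if anything falls off the work surface, if the arm or the gripper's body presses on something with over 40 N, if the wrist force passes 120 N, or if a joint passes its speed limit or range.

## Working session

There is one attempt and no reset: what is moved stays moved. The work goes in short steps, Python scripts to look and compute and a tool call to move; the robot and the scene stay as the last step left them, time stands still between calls to the robot, and variables do not carry over. Pictures are saved under pics/ and viewed, at most 10 in all, crops included, and the job is handed in when it is done.

Besides the shell and the picture viewer there is one more tool, called after "Call:" as name(argument=value, ...) on one line, values as JSON. move_arm: Moves the arm, as the interface text tells. Its arguments: {"type":"object","properties":{"increments":{"type":"string"},"grip_force":{"type":"number"}},"required":["increments"]}

```bash
ls; mkdir -p pics
cat > h.py <<'E'
from bench import ctrl
import numpy as np, cv2
from scipy.spatial.transform import Rotation as R
def rot(o):
    o=np.array(o,float)
    if o.shape==(3,3): return o
    return R.from_quat(o).as_matrix() if o.size==4 else R.from_rotvec(o).as_matrix()
def cloud(p):
    d=p['depth']; v,u=np.mgrid[0:400,0:640]
    c=np.stack([(u-p['cx'])/p['fx']*d,(v-p['cy'])/p['fy']*d,d],-1)
    w=c@rot(p['orientation']).T+np.array(p['position']); w[d==0]=np.nan
    return w
def save(p,n): cv2.imwrite('pics/'+n,p['frame'][:,:,::-1])
E
python3 - <<'E'
from h import *
s=ctrl.get_state(); print({k:np.round(v,3) for k,v in s.items()})
ps={n:ctrl.get_image(n) for n in('scene','top')}
for n,p in ps.items():
    save(p,n+'0.png'); print(n,np.round(p['position'],3),np.round(p['orientation'],3),p['fx'])
    for t in ['housing','post_tip','slot','element','spacer','bowl','bowl_grip','bowl_lug','lock_a','tub','fitting','collar','spray_can','oil_bottle','brass_knob','oil_cup','screwdriver']:
        print(t,[(round(r['score'],2),np.round(r['centre'],3).tolist()) for r in ctrl.find_in(t,p)][:4])
E
```

```text
pics
{'time': np.float64(0.0), 'joint_positions': array([-1.27 ,  0.322, -0.07 ,  1.452,  0.023,  1.371, -0.057]), 'qd': array([ 0.   ,  0.   ,  0.001, -0.001, -0.001, -0.001,  0.   ]), 'joint_torque': array([ 0.0000e+00, -4.9129e+01, -4.0400e-01, -3.1252e+01, -6.4000e-02,
        4.4000e-02,  0.0000e+00]), 'position': array([0.184, 0.623, 0.221]), 'tool_rot': array([-4.490e-01, -3.109e+00,  3.000e-03]), 'ft_force': array([0.391, 0.166, 0.411]), 'torque': array([ 0.002, -0.04 , -0.015]), 'grip_force': np.float64(0.0), 'grip_width': np.float64(1.003)}
scene [ 0.979 -0.689  0.728] [-2.193 -0.641  0.279] 511.98658393425035
housing [(0.76, [0.552, -0.039, 0.024])]
post_tip [(0.83, [0.552, -0.035, 0.027])]
slot [(0.56, [0.556, -0.04, 0.024])]
element [(0.89, [0.376, 0.166, 0.038]), (0.68, [0.513, 0.106, 0.036]), (0.64, [0.47, 0.2, 0.029]), (0.49, [0.631, 0.234, 0.041])]
spacer [(0.76, [0.446, -0.208, 0.02])]
bowl [(0.8, [0.633, 0.233, 0.042])]
bowl_grip [(0.55, [0.629, 0.228, 0.044])]
bowl_lug [(0.77, [0.633, 0.228, 0.046])]
lock_a [(0.75, [0.552, -0.037, 0.02]), (0.66, [0.633, 0.227, 0.0
[... 794 characters left out ...]
46, [0.438, -0.202, 0.026])]
bowl [(0.51, [0.531, 0.258, 0.046])]
bowl_grip [(0.89, [0.621, 0.243, 0.053])]
bowl_lug [(0.96, [0.623, 0.239, 0.058])]
lock_a [(0.76, [0.537, -0.025, 0.023]), (0.4, [0.623, 0.244, 0.053])]
tub [(0.68, [0.61, -0.247, 0.052]), (0.63, [0.437, 0.012, 0.025])]
fitting [(0.56, [0.486, 0.25, 0.022]), (0.23, [0.624, 0.24, 0.056])]
collar [(0.48, [0.443, -0.253, 0.018])]
spray_can [(0.59, [0.696, 0.187, 0.141])]
oil_bottle [(0.84, [0.703, -0.173, 0.099])]
brass_knob [(0.67, [0.531, 0.26, 0.046]), (0.6, [0.621, 0.242, 0.054]), (0.26, [0.539, -0.018, 0.023])]
oil_cup [(0.59, [0.526, -0.209, 0.049])]
screwdriver [(0.73, [0.436, 0.014, 0.025]), (0.54, [0.54, -0.026, 0.022])]
```

View pics/scene0.png

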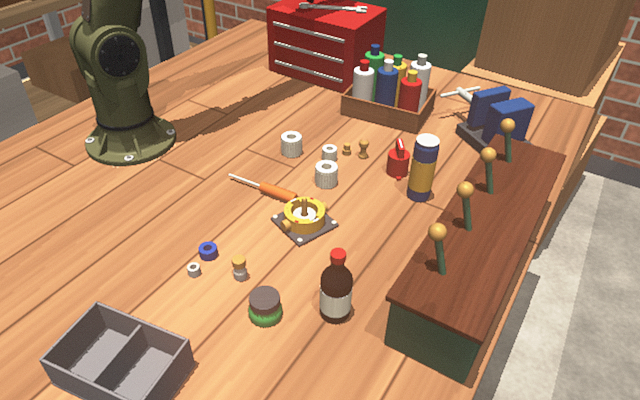

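View pics/top0.png

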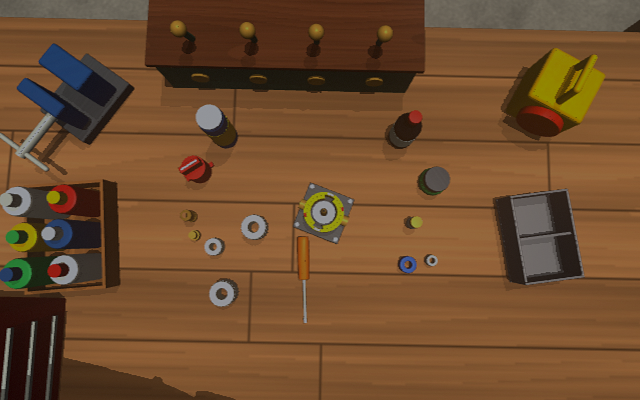

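The scene shows three white rings. The small one, top (213,246), is next to a brass fitting at (194,236). The spacer is at (407,264) with the collar at (432,260). The housing is at (323,211) and the bowl at (195,168). Next I'll measure sizes from depth.

```bash
cat > m.py <<'E'
from h import *
import sys
p=ctrl.get_image('top'); w=cloud(p); np.save('top.npy',w)
def obj(name,x,y,r=.04):
    m=(np.hypot(w[...,0]-x,w[...,1]-y)<r)&(w[...,2]>.012)
    zt=np.nanpercentile(w[m][:,2],95); t=w[m&(abs(w[...,2]-zt)<.004)]
    c,rad=cv2.minEnclosingCircle(t[:,:2].astype(np.float32))
    print(name,'n',len(t),'ztop',round(zt,4),'c',np.round(c,4),'diam',round(2*rad,4))
for a in [('E1',.372,.176),('E2',.508,.119),('E3',.469,.2,.026),('fit',.486,.25,.018),('knob',.531,.258,.02),('spacer',.438,-.202,.027),('collar',.443,-.253,.017),('tub',.61,-.247),('cup',.526,-.209,.02)]: obj(*a)
# bowl & housing detail
f=p['frame'].astype(int)
for n,(x,y,r) in {'bowl':(.625,.24,.05),'hous':(.54,-.022,.075)}.items():
    m=(np.hypot(w[...,0]-x,w[...,1]-y)<r)
    for lo in np.arange(.0,.095,.01):
        t=w[m&(w[...,2]>lo)&(w[...,2]<=lo+.01)]
        if len(t)>3: 
            rr=cv2.minAreaRect(t[:,:2].astype(np.float32)); print(n,round(lo,3),len(t),np.round(rr[0],4),np.round(rr[1],4),round(rr[2],1))
big=cv2.resize(p['frame'][150:270,150:350],(800,480),interpolation=cv2.INTER_CUBIC)
cv2.imwrite('pics/c1.png',big[:,:,::-1])
E
python3 m.py
```

```text
E1 n 360 ztop 0.0496 c [0.3709 0.1808] diam 0.0502
E2 n 332 ztop 0.0498 c [0.5073 0.1224] diam 0.0498
E3 n 172 ztop 0.0352 c [0.4654 0.2068] diam 0.0362
fit n 46 ztop 0.0292 c [0.4877 0.2527] diam 0.0164
knob n 42 ztop 0.0493 c [0.5275 0.2631] diam 0.0225
spacer n 149 ztop 0.0239 c [ 0.4356 -0.2016] diam 0.0352
collar n 72 ztop 0.0213 c [ 0.4454 -0.2524] diam 0.0237
tub n 450 ztop 0.0494 c [ 0.6155 -0.2568] diam 0.0531
cup n 104 ztop 0.0514 c [ 0.5244 -0.213 ] diam 0.025
bowl 0.0 435 [0.623  0.2372] [0.0927 0.0974] 71.2
bowl 0.01 29 [0.6172 0.2336] [0.0128 0.0435] 61.3
bowl 0.02 37 [0.6188 0.2363] [0.019  0.0484] 60.9
bowl 0.03 35 [0.6196 0.236 ] [0.0204 0.0491] 63.6
bowl 0.04 37 [0.6174 0.2347] [0.0147 0.0456] 59.5
bowl 0.05 257 [0.626  0.2502] [0.0496 0.0484] 89.9
bowl 0.06 41 [0.6228 0.2451] [0.01   0.0435] 47.5
bowl 0.07 61 [0.6266 0.2501] [0.0144 0.0437] 35.0
bowl 0.08 122 [0.6268 0.2498] [0.0135 0.0423] 33.1
hous 0.0 1511 [ 0.5401 -0.0231] [0.146  0.1471] 65.0
hous 0.01 143 [ 0.5296 -0.0175] [0.0997 0.1254] 70.2
hous 0.02 494 [ 0.5354 -0.01  ] [0.0892 0.114 ] 26.5
hous 0.03 670 [ 0.5421 -0.0217] [0.0833 0.0844] 23.2
hous 0.04 32 [ 0.5401 -0.0201] [0.0812 0.063 ] 58.4
hous 0.06 21 [ 0.5419 -0.0219] [0.01   0.0101] 48.1
```

View pics/c1.png

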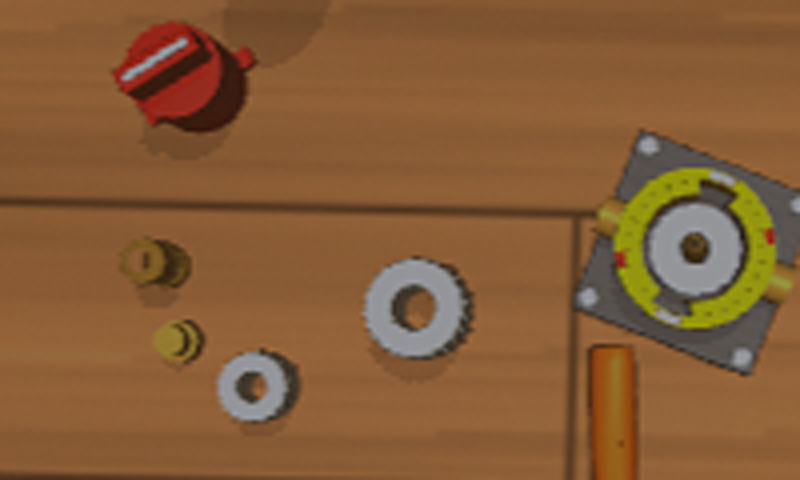

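Heights and diameters identify E3 (36 mm wide, 35 mm top) as the element; E1 and E2 are 50 mm decoys. In crop c1 the housing's white marks at (720,178) and (667,315) put the slots at about -21°. The bowl's white line, (120,78) to (187,42), puts its yaw at about -60°. I'll move over the element now.

Call:
move_arm(increments="0 0 40 0 0 -7 0; 0 0 30 0 0 -7 0; 22 -32 0 0 0 -7 0; 22 -32 0 0 0 -7 0; 22 -32 0 0 0 -7 0; 22 -32 0 0 0 -7 0; 22 -32 0 0 0 -7 0; 22 -32 0 0 0 -7 0", grip_force=15)

```text
time: 2.52
position: [0.3167, 0.4298, 0.2928]
tool_rot: [-1.864, -2.529, -0.001]
ft_force: [0.6, 0.7, 0.0]
grip_width: 0.999
grip_force: 0.0
```

Call:
move_arm(increments="22 -32 0 0 0 -6 0; 22 -32 -10 0 0 -6 0; 22 -32 -20 0 0 -6 0; 22 -32 -20 0 0 -6 0; 22 -32 -20 0 0 -6 0; 22 -32 -20 0 0 -7 0; 17 -32 -10 0 0 -7 0; 0 0 0 0 0 0 0")

```text
time: 3.18
position: [0.4634, 0.2042, 0.1942]
tool_rot: [2.68, 1.631, -0.006]
ft_force: [-0.2, -1.1, 0.4]
grip_width: 1.0
grip_force: 0.0
```

```bash
cat > n.py <<'E'
from h import *
import sys
def st():
    s=ctrl.get_state(); M=R.from_rotvec(s['tool_rot']).as_matrix(); y=M[:,1]
    print('t',round(float(s['time']),2),'tcp',np.round(s['position'],4),'yawY',round(np.degrees(np.arctan2(y[1],y[0])),2),'tilt',np.round(M[:,2],3),'j',np.round(s['joint_positions'],2),'F',np.round(s['ft_force'],1),'T',np.round(s['torque'],2),'gw',round(float(s['grip_width']),3),'gf',round(float(s['grip_force']),1))
def ring(w,x,y,zlo,zhi,r=.03,name=''):
    m=(np.hypot(w[...,0]-x,w[...,1]-y)<r)&(w[...,2]>zlo)&(w[...,2]<zhi)
    t=w[m]
    if len(t)<5: print(name,'few',len(t));return
    c,rad=cv2.minEnclosingCircle(t[:,:2].astype(np.float32))
    print(name,'n',len(t),'z',round(np.median(t[:,2]),4),'c',np.round(c,4),'diam',round(2*rad,4))
E
python3 - <<'E'
from n import *
st(); p=ctrl.get_image('wrist'); save(p,'w1.png'); w=cloud(p); print(p['position'])
ring(w,.466,.206,.03,.04,.03,'E'); ring(w,.4877,.2527,.015,.04,.02,'fit'); ring(w,.507,.122,.046,.054,.04,'E2')
E
```

```text
t 3.18 tcp [0.4634 0.2042 0.1942] yawY -27.37 tilt [-0.001 -0.006 -1.   ] j [-0.86  0.03  0.4   1.85 -0.01  1.27 -0.94] F [-0.2 -1.1  0.4] T [-0.12  0.09  0.03] gw 1.0 gf 0.0
[0.49749483 0.27168198 0.35617924]
E n 868 z 0.0341 c [0.4648 0.2077] diam 0.0373
fit n 265 z 0.0281 c [0.4878 0.2537] diam 0.0217
E2 n 1234 z 0.0484 c [0.5068 0.1238] diam 0.0508
```

View pics/w1.png

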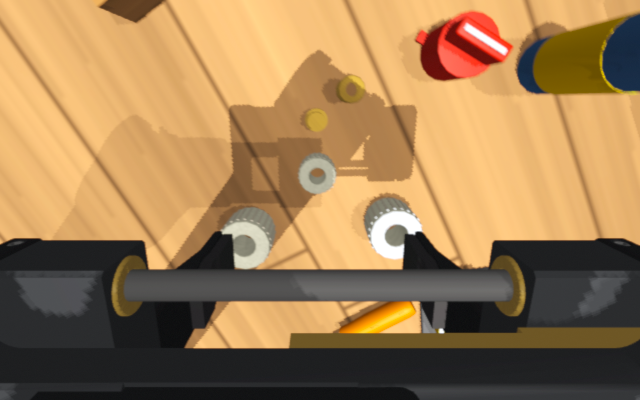

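The wrist view shows the small element at (317,173), between the two decoys at (245,240) and (392,228), with the fitting at (316,120). Depth gives its centre as (0.465,0.2077), which agrees with the top camera. I'll descend and grip.

Call:
move_arm(increments="1.6 3.3 -40 0 0 0 0; 0 0 -40 0 0 0 0; 0 0 -40 0 0 0 0; 0 0 -36 0 0 0 0; 0 0 -15 0 0 0 0; 0 0 -6 0 0 0 0; 0 0 0 0 0 0 0; 0 0 0 0 0 0 255", grip_force=12)

```text
time: 3.9
position: [0.4632, 0.2178, 0.0204]
tool_rot: [-2.669, -1.656, -0.003]
ft_force: [0.1, 0.0, 0.0]
grip_width: 0.976
grip_force: 0.0
```

Call:
move_arm(increments="0 0 0 0 0 0 255; 0 0 0 0 0 0 255; 0 0 0 0 0 0 255; 0 0 0 0 0 0 255; 0 0 0 0 0 0 255; 0 0 0 0 0 0 255; 0 0 0 0 0 0 255; 0 0 0 0 0 0 255")

```text
time: 4.57
position: [0.4626, 0.2166, 0.0193]
tool_rot: [2.67, 1.655, 0.0]
ft_force: [0.6, 0.3, 0.6]
grip_width: 0.403
grip_force: 7.5
```

Run:
```python
from n import *
st(); p=ctrl.get_image('wrist'); w=cloud(p)
ring(w,.465,.2075,.03,.038,.019,'E')
```

```text
t 4.57 tcp [0.4626 0.2166 0.0193] yawY -26.44 tilt [ 0. -0. -1.] j [-0.84  0.24  0.39  2.02 -0.11  0.9  -0.86] F [0.6 0.3 0.6] T [-0.16  0.07 -0.02] gw 0.403 gf 7.5
E n 1282 z 0.0341 c [0.4648 0.2077] diam 0.0378
```

Run:
```python
from n import *
st(); p=ctrl.get_image('wrist'); w=cloud(p); f=p['frame'].astype(int); save(p,'w2.png')
q=w.copy(); q[(f.min(-1)<120)]=np.nan
ring(q,.463,.212,.031,.037,.032,'E'); print(p['position'])
```

```text
t 4.62 tcp [0.4626 0.2166 0.0194] yawY -26.44 tilt [ 0. -0. -1.] j [-0.84  0.24  0.39  2.02 -0.11  0.9  -0.86] F [ 0.3 -0.2  0.7] T [-0.19  0.08  0.  ] gw 0.399 gf 11.9
E n 1491 z 0.0341 c [0.4597 0.2112] diam 0.0368
[0.49540152 0.28373436 0.18179653]
```

View pics/w2.png

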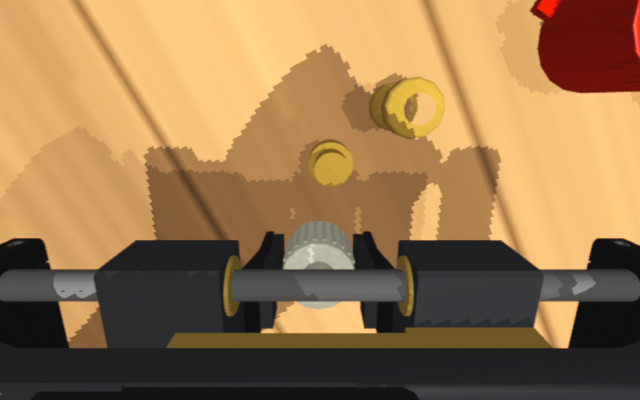

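The element is gripped. It moved to (0.4597,0.2112), so it sits 6 mm off the pad middle across the grip, which is fine. I'll lift it and carry it to the post with this offset allowed for.

Call:
move_arm(increments="0 0 20 0 0 0 255; 0 0 35 0 0 0 255; 0 0 35 0 0 0 255; 5 -15 10 0 0 0 255; 10 -29 0 0 0 0 255; 10 -29 0 0 0 0 255; 10 -29 0 0 0 0 255; 10 -29 0 0 0 0 255")

```text
time: 5.33
position: [0.5075, 0.0845, 0.1193]
tool_rot: [-2.67, -1.655, -0.0]
ft_force: [0.6, 0.8, -1.4]
grip_width: 0.398
grip_force: 11.9
```

Call:
move_arm(increments="10 -29 0 0 0 0 255; 10 -29 0 0 0 0 255; 10 -24 0 0 0 0 255; 5 -12 0 0 0 0 255; 2 -8 0 0 0 0 255; 0 0 0 0 0 0 255; 0 0 0 0 0 0 255; 0 0 0 0 0 0 255")

```text
time: 6.0
position: [0.544, -0.0146, 0.119]
tool_rot: [-2.668, -1.657, 0.0]
ft_force: [0.2, 0.2, 0.0]
grip_width: 0.397
grip_force: 11.9
```

Run:
```python
from n import *
st(); 
for n in ('wrist','scene'):
    p=ctrl.get_image(n); w=cloud(p); f=p['frame'].astype(int)
    if n=='wrist': save(p,'w3.png')
    else: cv2.imwrite('pics/s3.png',cv2.resize(p['frame'][120:270,220:390],(680,600))[:,:,::-1])
    m=np.hypot(w[...,0]-.545,w[...,1]+.02)<.05
    for lo in np.arange(.03,.18,.01):
        t=w[m&(w[...,2]>lo)&(w[...,2]<lo+.01)]
        if len(t)>4: print(n,round(lo,2),len(t),np.round(t.min(0),3),np.round(t.max(0),3))
```

```text
t 6.0 tcp [ 0.544  -0.0146  0.119 ] yawY -26.32 tilt [-0.001  0.001 -1.   ] j [-0.56  0.19  0.6   1.86 -0.12  1.12 -0.38] F [0.2 0.2 0. ] T [-0.09  0.12 -0.04] gw 0.397 gf 11.9
wrist 0.03 3703 [ 0.5   -0.056  0.03 ] [0.584 0.029 0.04 ]
wrist 0.04 91 [ 0.504 -0.044  0.04 ] [0.581 0.02  0.05 ]
wrist 0.05 72 [ 0.538 -0.023  0.051] [ 0.548 -0.015  0.06 ]
wrist 0.06 46 [ 0.539 -0.02   0.06 ] [ 0.548 -0.015  0.066]
wrist 0.1 378 [ 0.526 -0.029  0.1  ] [ 0.56  -0.002  0.11 ]
wrist 0.11 491 [ 0.525 -0.029  0.11 ] [0.572 0.007 0.12 ]
wrist 0.12 925 [ 0.525 -0.025  0.12 ] [0.572 0.008 0.13 ]
wrist 0.13 2127 [ 0.525 -0.038  0.13 ] [0.572 0.008 0.14 ]
wrist 0.14 584 [ 0.523 -0.021  0.14 ] [0.574 0.008 0.15 ]
wrist 0.15 582 [ 0.522 -0.031  0.15 ] [0.576 0.009 0.16 ]
wrist 0.16 857 [ 0.519 -0.034  0.16 ] [0.571 0.009 0.17 ]
wrist 0.17 363 [ 0.52  -0.033  0.17 ] [0.568 0.003 0.18 ]
scene 0.03 621 [ 0.498 -0.065  0.03 ] [0.584 0.029 0.04 ]
scene 0.04 49 [ 0.504 -0.063  0.04 ] [0.582 0.015 0.05 ]
scene 0.05 22 [ 0.537 -0.028  0.05 ] [ 0.547 -0.02   0.06 ]
scene 0.06 26 [ 0.537 -0.028  0.061] [ 0.547 -0.019  0.07 ]
scene 0.1 65 [ 0.527 -0.04   0.1  ] [ 0.559 -0.018  0.11 ]
scene 0.11 58 [ 0.526 -0.04   0.11 ] [ 0.566 -0.023  0.12 ]
scene 0.12 129 [ 0.515 -0.039  0.12 ] [0.572 0.003 0.13 ]
scene 0.13 182 [ 0.514 -0.039  0.13 ] [0.572 0.004 0.14 ]
scene 0.14 43 [ 0.515 -0.035  0.14 ] [ 0.566 -0.007  0.15 ]
scene 0.15 26 [ 0.511 -0.038  0.15 ] [ 0.566 -0.009  0.159]
scene 0.16 24 [ 0.512 -0.039  0.161] [ 0.568 -0.01   0.17 ]
scene 0.17 6 [ 0.512 -0.011  0.17 ] [ 0.524 -0.     0.18 ]
```

View pics/w3.png

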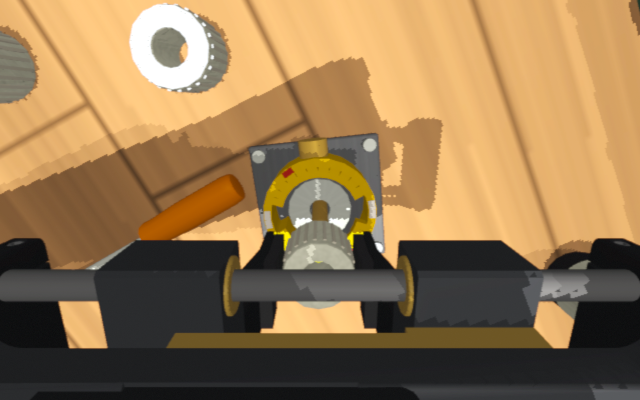

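The wrist view shows the held element at (318,255) with the post at (320,208) below it. I'll fit both axes as circles of known radius from both cameras.

```bash
cat >> n.py <<'E'
from scipy.optimize import least_squares
def cyl(w,f,x,y,zlo,zhi,rad,search,cmask=None,name=''):
    m=(np.hypot(w[...,0]-x,w[...,1]-y)<search)&(w[...,2]>zlo)&(w[...,2]<zhi)
    if cmask is not None: m&=cmask
    t=w[m][:,:2]
    if len(t)<6: print(name,'few');return
    s=least_squares(lambda c:np.hypot(t[:,0]-c[0],t[:,1]-c[1])-rad,[x,y],loss='soft_l1',f_scale=.001)
    print(name,'n',len(t),'c',np.round(s.x,4),'rms',round(float(np.sqrt(np.mean(s.fun**2))),4)); return s.x
E
python3 - <<'E'
from n import *
st(); 
for n in ('wrist','scene','top'):
    p=ctrl.get_image(n); w=cloud(p); f=p['frame'].astype(int)
    sat=f.max(-1)-f.min(-1)
    cyl(w,f,.542,-.021,.042,.062,.006,.012,None,n+' post')
    cyl(w,f,.541,-.02,.102,.130,.018,.024,(sat<45)&(f.max(-1)>90),n+' elem')
    m=(abs(w[...,2]-.038)<.003)&(np.hypot(w[...,0]-.542,w[...,1]+.02)<.05)&(f[...,0]>130)&(f[...,2]<90)
    t=w[m]; t=t[np.hypot(t[:,0]-.542,t[:,1]+.02)>.036]
    c,r=cv2.minEnclosingCircle(t[:,:2].astype(np.float32)); print(n,'rim',np.round(c,4),2*r)
E
```

```text
t 6.1 tcp [ 0.5442 -0.0147  0.1192] yawY -26.3 tilt [-0.     0.001 -1.   ] j [-0.56  0.19  0.6   1.86 -0.12  1.12 -0.38] F [-0.1  0.9 -0.2] T [-0.11  0.09 -0.02] gw 0.403 gf 11.9
wrist post n 142 c [ 0.5415 -0.0211] rms 0.0002
wrist elem n 1336 c [ 0.5411 -0.0203] rms 0.0033
wrist rim [ 0.5422 -0.0204] 0.0842934250831604
scene post n 46 c [ 0.5405 -0.0204] rms 0.001
scene elem n 176 c [ 0.5409 -0.0203] rms 0.0037
scene rim [ 0.5415 -0.0211] 0.08766181021928787
top post few
top elem few
top rim [0. 0.] 0.0
```

The element and post axes agree within 1 mm, so I'll lower it.

Call:
move_arm(increments="0.3 -0.7 -15 0 0 0 255; 0 0 -12 0 0 0 255; 0 0 -8 0 0 0 255; 0 0 -8 0 0 0 255; 0 0 -8 0 0 0 255; 0 0 -8 0 0 0 255; 0 0 -6 0 0 0 255; 0 0 0 0 0 0 255")

```text
time: 6.92
position: [0.5439, -0.0169, 0.0528]
tool_rot: [-2.67, -1.654, 0.003]
ft_force: [-0.3, 0.5, -0.1]
grip_width: 0.401
grip_force: 11.9
```

```bash
python3 -c "
from n import *
st()"
```

```text
t 6.92 tcp [ 0.5439 -0.0169  0.0528] yawY -26.43 tilt [-0.002 -0.    -1.   ] j [-0.53  0.28  0.58  1.92 -0.18  1.   -0.33] F [-0.3  0.5 -0.1] T [-0.06  0.09 -0.01] gw 0.401 gf 11.9
```

Call:
move_arm(increments="0 0 -4 0 0 0 255; 0 0 -2 0 0 0 255; 0 0 0 0 0 0 255; 0 0 0 0 0 0 80; 0 0 0 0 0 0 80; 0 0 0 0 0 0 80; 0 0 0 0 0 0 80; 0 0 0 0 0 0 80")

```text
time: 7.58
position: [0.5449, -0.017, 0.0484]
tool_rot: [2.67, 1.655, 0.001]
ft_force: [0.3, 1.0, -0.2]
grip_width: 0.655
grip_force: 0.0
```

Call:
move_arm(increments="0 0 15 0 0 0 80; 0 0 25 0 0 0 80; 0 0 35 0 0 0 80; 0 0 35 0 0 0 80; -8 -10 30 0 0 0 40; -10 -18 10 0 0 0 0; -10 -20 0 0 0 0 0; -10 -20 0 0 0 0 0")

```text
time: 8.25
position: [0.5071, -0.0856, 0.1997]
tool_rot: [2.669, 1.655, 0.004]
ft_force: [-1.4, -0.8, -0.1]
grip_width: 0.909
grip_force: 0.0
```

Run:
```python
from n import *
st(); p=ctrl.get_image('top'); w=cloud(p)
ring(w,.541,-.021,.055,.064,.03,'elem home'); ring(w,.541,-.021,.065,.075,.02,'tip'); ring(w,.4356,-.2016,.018,.027,.027,'spacer');ring(w,.445,-.2525,.016,.025,.018,'collar')
```

```text
t 8.25 tcp [ 0.5071 -0.0856  0.1997] yawY -26.38 tilt [ 0.003  0.    -1.   ] j [-0.52  0.03  0.66  1.84 -0.02  1.27 -0.32] F [-1.4 -0.8 -0.1] T [-0.12  0.09  0.02] gw 0.909 gf 0.0
elem home n 201 z 0.0594 c [ 0.5421 -0.0237] diam 0.0366
tip n 13 z 0.066 c [ 0.5397 -0.021 ] diam 0.0105
spacer few 0
collar few 0
```

The element is home, with its top at 59.4 mm. Now for the spacer: the collar lies at -79° from it, so the grip axis should be about +11°, a turn of +37°.

Call:
move_arm(increments="-12 -20 0 0 0 6 0; -12 -20 -10 0 0 6 0; -12 -20 -10 0 0 6 0; -12 -20 -10 0 0 6 0; -12 -20 -10 0 0 6 0; -8 -13 0 0 0 7 0; 0 0 0 0 0 0 0; 0 0 0 0 0 0 0")

```text
time: 8.97
position: [0.4387, -0.1983, 0.1584]
tool_rot: [2.013, 2.412, 0.002]
ft_force: [0.0, 1.0, -1.0]
grip_width: 0.996
grip_force: 0.0
```

Call:
move_arm(increments="0 0 0 0 0 0 0; 0 0 0 0 0 0 0; 0 0 0 0 0 0 0; 0 0 0 0 0 0 0; 0 0 0 0 0 0 0; 0 0 0 0 0 0 0; 0 0 0 0 0 0 0; 0 0 0 0 0 0 0")

```text
time: 9.63
position: [0.4388, -0.198, 0.1583]
tool_rot: [2.007, 2.416, 0.0]
ft_force: [0.0, 0.6, -0.3]
grip_width: 0.999
grip_force: 0.0
```

Run:
```python
from n import *
st(); p=ctrl.get_image('wrist'); w=cloud(p)
save(p,'w4.png')
ring(w,.436,-.2016,.018,.027,.03,'spacer');ring(w,.445,-.2525,.016,.025,.018,'collar')
```

```text
t 9.63 tcp [ 0.4388 -0.198   0.1583] yawY 10.57 tilt [ 0. -0. -1.] j [-0.4  -0.02  0.77  1.96  0.02  1.19  0.55] F [ 0.   0.6 -0.3] T [-0.11  0.07 -0.01] gw 0.999 gf 0.0
spacer n 965 z 0.0221 c [ 0.4352 -0.2008] diam 0.0363
collar n 368 z 0.0199 c [ 0.4451 -0.2517] diam 0.024
```

Call:
move_arm(increments="-3.6 -2.8 -25 0 0 0 0; 0 0 -25 0 0 0 0; 0 0 -25 0 0 0 0; 0 0 -25 0 0 0 0; 0 0 -20 0 0 0 0; 0 0 -10 0 0 0 0; 0 0 0 0 0 0 0; 0 0 0 0 0 0 0")

```text
time: 10.35
position: [0.4352, -0.2011, 0.0285]
tool_rot: [-2.008, -2.416, 0.001]
ft_force: [-0.3, -0.8, 1.0]
grip_width: 0.996
grip_force: 0.0
```

Run:
```python
from n import *
st(); p=ctrl.get_image('wrist'); w=cloud(p)
ring(w,.436,-.2016,.018,.027,.026,'spacer')
```

```text
t 10.35 tcp [ 0.4352 -0.2011  0.0285] yawY 10.55 tilt [-0. -0. -1.] j [-0.34  0.19  0.78  2.1  -0.17  0.92  0.72] F [-0.3 -0.8  1. ] T [-0.08 -0.02  0.01] gw 0.996 gf 0.0
spacer n 2485 z 0.0221 c [ 0.4353 -0.2006] diam 0.0361
```

Call:
move_arm(increments="0 0 -15 0 0 0 0; 0 0 -8.5 0 0 0 0; 0 0 0 0 0 0 255; 0 0 0 0 0 0 255; 0 0 0 0 0 0 255; 0 0 0 0 0 0 255; 0 0 0 0 0 0 255; 0 0 0 0 0 0 255")

```text
time: 11.07
position: [0.4355, -0.2009, 0.0052]
tool_rot: [2.007, 2.416, 0.001]
ft_force: [1.0, -0.0, -0.2]
grip_width: 0.63
grip_force: 0.0
```

Call:
move_arm(increments="0 0 0 0 0 0 255; 0 0 0 0 0 0 255; 0 0 10 0 0 0 255; 0 0 30 0 0 0 255; 0 0 30 0 0 0 255; 0 0 30 0 0 0 255; 0 0 20 0 0 0 255; 0 0 0 0 0 0 255")

```text
time: 11.73
position: [0.4381, -0.2021, 0.1296]
tool_rot: [2.004, 2.411, 0.008]
ft_force: [1.0, 0.3, 0.4]
grip_width: 0.406
grip_force: 12.0
```

Run:
```python
from n import *
st()
```

```text
t 11.73 tcp [ 0.4381 -0.2021  0.1296] yawY 10.54 tilt [ 0.009 -0.001 -1.   ] j [-0.41  0.01  0.81  2.   -0.01  1.12  0.58] F [1.  0.3 0.4] T [-0.1  -0.06  0.02] gw 0.406 gf 12.0
```

Call:
move_arm(increments="8 14 0 0 0 0 255; 14 25 0 0 0 0 255; 15 26 0 0 0 0 255; 15 26 0 0 0 0 255; 15 26 0 0 0 0 255; 15 26 0 0 0 0 255; 13 24 0 0 0 0 255; 9 14 0 0 0 0 255")

```text
time: 12.4
position: [0.5397, -0.0163, 0.1242]
tool_rot: [-2.003, -2.419, 0.0]
ft_force: [-0.6, 0.9, -1.0]
grip_width: 0.407
grip_force: 12.0
```

Call:
move_arm(increments="0 0 -10 0 0 0 255; 0 0 -10 0 0 0 255; 0 0 0 0 0 0 255; 0 0 0 0 0 0 255; 0 0 0 0 0 0 255; 0 0 0 0 0 0 255; 0 0 0 0 0 0 255; 0 0 0 0 0 0 255")

```text
time: 13.07
position: [0.5393, -0.0202, 0.1052]
tool_rot: [2.008, 2.416, 0.001]
ft_force: [-0.1, 0.5, 0.0]
grip_width: 0.407
grip_force: 12.0
```

Run:
```python
from n import *
st(); 
for n in ('wrist','scene'):
    p=ctrl.get_image(n); w=cloud(p); f=p['frame'].astype(int)
    blue=(f[...,2]>f[...,0]+25)&(f[...,2]>f[...,1]+15)
    if n=='scene': cv2.imwrite('pics/s4.png',cv2.resize(p['frame'][120:270,220:390],(680,600))[:,:,::-1])
    cyl(w,f,.542,-.021,.0605,.0645,.006,.010,None,n+' post')
    cyl(w,f,.542,-.021,.03,.057,.018,.023,(w[...,2]>.040),n+' elem')
    cyl(w,f,.542,-.021,.104,.123,.018,.024,blue,n+' spacer')
    ring(w,.542,-.021,.036,.040,.05,n+' rim')
```

```text
t 13.07 tcp [ 0.5393 -0.0202  0.1052] yawY 10.53 tilt [ 0.001  0.    -1.   ] j [-0.59  0.2   0.64  1.89 -0.13  1.09  0.29] F [-0.1  0.5  0. ] T [-0.05  0.05 -0.02] gw 0.407 gf 12.0
wrist post n 32 c [ 0.5432 -0.0081] rms 0.0023
wrist elem n 387 c [ 0.5417 -0.0228] rms 0.0007
wrist spacer n 2487 c [ 0.5397 -0.024 ] rms 0.0048
wrist rim n 3874 z 0.0383 c [ 0.5416 -0.0206] diam 0.0847
scene post n 17 c [ 0.5426 -0.0205] rms 0.0022
scene elem n 134 c [ 0.5407 -0.023 ] rms 0.0029
scene spacer n 52 c [ 0.5475 -0.0219] rms 0.0038
scene rim n 386 z 0.038 c [ 0.5388 -0.0221] diam 0.0899
```

Call:
move_arm(increments="2.3 -0.7 -5 0 0 0 255; 0 0 -10 0 0 0 255; 0 0 -5 0 0 0 255; 0 0 0 0 0 0 255; 0 0 0 0 0 0 255; 0 0 0 0 0 0 255; 0 0 0 0 0 0 255; 0 0 0 0 0 0 255")

```text
time: 13.83
position: [0.5417, -0.0205, 0.0851]
tool_rot: [2.007, 2.416, 0.001]
ft_force: [-0.1, 0.1, -0.2]
grip_width: 0.403
grip_force: 12.0
```

Run:
```python
from n import *
st(); 
for n in ('wrist','scene'):
    p=ctrl.get_image(n); w=cloud(p); f=p['frame'].astype(int)
    blue=(f[...,2]>f[...,0]+25)&(f[...,2]>f[...,1]+15)
    cv2.imwrite('pics/%s5.png'%n,cv2.resize(p['frame'][120:270,220:390] if n=='scene' else p['frame'][150:330,240:400],(640,600))[:,:,::-1])
    q=w.copy(); q[~blue]=np.nan
    ring(q,.5415,-.021,.099,.106,.025,n+' spacer top'); cyl(w,f,.5415,-.021,.083,.098,.018,.025,blue&(np.hypot(w[...,0]-.5415,w[...,1]+.021)>.013),n+' spacer')
```

```text
t 13.83 tcp [ 0.5417 -0.0205  0.0851] yawY 10.57 tilt [ 0.001  0.    -1.   ] j [-0.58  0.23  0.64  1.9  -0.16  1.06  0.31] F [-0.1  0.1 -0.2] T [-0.11  0.07  0.  ] gw 0.403 gf 12.0
wrist spacer top few 0
wrist spacer n 1583 c [ 0.5419 -0.0227] rms 0.0018
scene spacer top few 0
scene spacer n 14 c [ 0.5454 -0.0224] rms 0.0017
```

View pics/scene5.png

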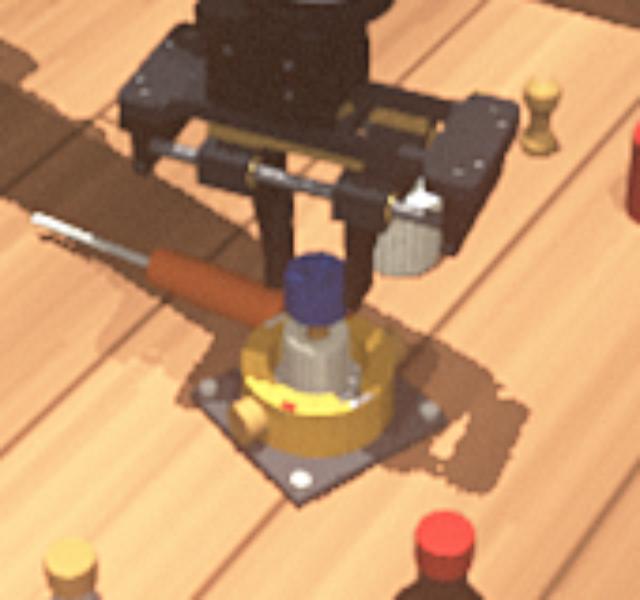

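The scene crop shows the spacer at (316,288) directly above the element and post tip at (318,330). I'll lower it.

Call:
move_arm(increments="0 -0.3 -6 0 0 0 255; 0 0 -5 0 0 0 255; 0 0 -4 0 0 0 255; 0 0 -3 0 0 0 255; 0 0 -2 0 0 0 255; 0 0 0 0 0 0 255; 0 0 0 0 0 0 255; 0 0 0 0 0 0 255")

```text
time: 14.6
position: [0.5416, -0.0208, 0.065]
tool_rot: [2.007, 2.416, 0.001]
ft_force: [-0.6, 0.7, 4.4]
grip_width: 0.406
grip_force: 12.0
```

Run:
```python
from n import *
st()
```

```text
t 14.6 tcp [ 0.5416 -0.0208  0.065 ] yawY 10.57 tilt [ 0.  0. -1.] j [-0.57  0.26  0.63  1.92 -0.18  1.02  0.33] F [-0.6  0.7  4.4] T [0.05 0.07 0.03] gw 0.406 gf 12.0
```

Contact shows as 4.4 N at the expected height, so the spacer is seated. I'll release it and go to the bowl.

Call:
move_arm(increments="0 0 0 0 0 0 80; 0 0 0 0 0 0 80; 0 0 0 0 0 0 80; 0 0 0 0 0 0 80; 0 0 0 0 0 0 80; 0 0 20 0 0 0 80; 0 0 35 0 0 0 80; 0 0 35 0 0 0 80")

```text
time: 15.27
position: [0.5401, -0.0211, 0.1546]
tool_rot: [-2.007, -2.415, 0.005]
ft_force: [2.4, 1.0, 0.6]
grip_width: 0.683
grip_force: 0.0
```

Call:
move_arm(increments="0 15 35 0 0 2 80; 5 30 10 0 0 2 60; 10 32 0 0 0 3 60; 12 34 0 0 0 3 60; 12 34 0 0 0 3 60; 12 34 0 0 0 3 60; 12 34 0 0 0 3 60; 9 30 0 0 0 0 60")

```text
time: 15.93
position: [0.6137, 0.2248, 0.1993]
tool_rot: [-1.576, -2.717, -0.0]
ft_force: [-0.1, 0.1, 0.4]
grip_width: 0.763
grip_force: 0.0
```

Call:
move_arm(increments="5 16 0 0 0 0 60; 0 0 0 0 0 0 60; 0 0 0 0 0 0 60; 0 0 0 0 0 0 60; 0 0 0 0 0 0 60; 0 0 0 0 0 0 60; 0 0 0 0 0 0 60; 0 0 0 0 0 0 60")

```text
time: 16.6
position: [0.6185, 0.2374, 0.2001]
tool_rot: [1.582, 2.714, 0.001]
ft_force: [-0.9, 0.1, -0.3]
grip_width: 0.764
grip_force: 0.0
```

Run:
```python
from n import *
st(); p=ctrl.get_image('top'); w=cloud(p); f=p['frame'].astype(int)
blue=(f[...,2]>f[...,0]+25)&(f[...,2]>f[...,1]+15); q=w.copy(); q[~blue]=np.nan
ring(q,.542,-.021,.07,.09,.03,'spacer home')
# housing marks
for nm,mk in {'white':f.min(-1)>150,'red':(f[...,0]>150)&(f[...,1]<90)}.items():
    m=mk&(abs(w[...,2]-.038)<.004); r=np.hypot(w[...,0]-.5418,w[...,1]+.021); m&=(r>.03)&(r<.043)
    t=w[m]; a=np.degrees(np.arctan2(t[:,1]+.021,t[:,0]-.5418)); print(nm,np.round(np.sort(a),0))
p=ctrl.get_image('wrist'); w=cloud(p); f=p['frame'].astype(int); save(p,'w6.png')
m=(np.hypot(w[...,0]-.627,w[...,1]-.25)<.035)&(w[...,2]>.077)&(w[...,2]<.087)&(f.max(-1)-f.min(-1)>20)
t=w[m]; print('grip top',len(t),cv2.minAreaRect((t[:,:2]*1000).astype(np.float32)))
m=(np.hypot(w[...,0]-.627,w[...,1]-.25)<.035)&(w[...,2]>.077)&(f.min(-1)>140); t=w[m]
if len(t)>5: print('line',len(t),cv2.minAreaRect((t[:,:2]*1000).astype(np.float32)))
ring(w,.627,.25,.05,.058,.035,'bowl top')
```

```text
t 16.6 tcp [0.6185 0.2374 0.2001] yawY 29.5 tilt [ 0.  0. -1.] j [-0.77  0.38  0.48  1.47 -0.18  1.34  0.23] F [-0.9  0.1 -0.3] T [-0.06 -0.05  0.01] gw 0.764 gf 0.0
spacer home n 196 z 0.0814 c [ 0.5428 -0.0229] diam 0.035
white [-29. -26. -25. -24. -22. -19. -17. -16. -14. -13. 152. 154. 156. 157.
 158. 161. 162. 164. 165. 167. 168.]
red [-85. -84. -82. -81. -78. -77. -75.  96.  96.  99.  99. 102. 105.]
grip top 844 ((626.5358276367188, 251.71315002441406), (14.035780906677246, 43.9019889831543), 34.07547378540039)
line 291 ((634.5720825195312, 256.8282775878906), (24.157020568847656, 37.83990478515625), 34.21269989013672)
bowl top n 1524 z 0.0542 c [0.6266 0.2517] diam 0.051
```

View pics/w6.png

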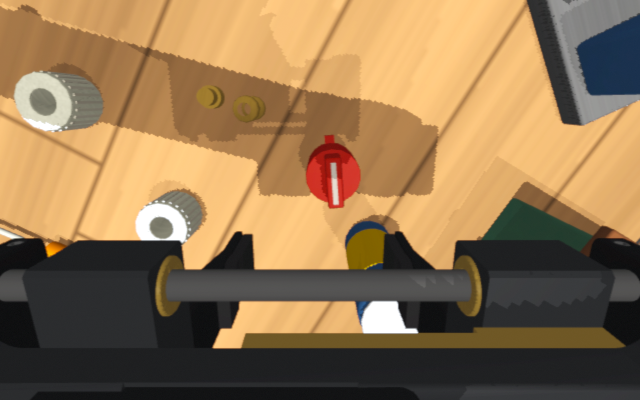

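The spacer is home, with its top at 81.4 mm. The bowl's wing is at (333,185) in the wrist view, measured 14 x 44 mm at (0.6266,0.2517), so the grip axis is 34°.

Call:
move_arm(increments="8.1 14.3 -20 0 0 4.6 60; 0 0 -25 0 0 0 60; 0 0 -25 0 0 0 60; 0 0 -20 0 0 0 60; 0 0 -15 0 0 0 60; 0 0 -5 0 0 0 60; 0 0 0 0 0 0 60; 0 0 0 0 0 0 60")

```text
time: 17.37
position: [0.627, 0.2526, 0.0905]
tool_rot: [1.471, 2.775, 0.001]
ft_force: [0.1, 0.4, -0.0]
grip_width: 0.763
grip_force: 0.0
```

Run:
```python
from n import *
st(); p=ctrl.get_image('wrist'); w=cloud(p); f=p['frame'].astype(int)
m=(np.hypot(w[...,0]-.627,w[...,1]-.25)<.035)&(w[...,2]>.077)&(w[...,2]<.087)&(f[...,0]>110)
t=w[m]; print('grip top',len(t),cv2.minAreaRect((t[:,:2]*1000).astype(np.float32)))
ring(w,.627,.25,.05,.058,.035,'bowl top')
```

```text
t 17.37 tcp [0.627  0.2526 0.0905] yawY 34.17 tilt [ 0.001  0.    -1.   ] j [-0.75  0.49  0.44  1.55 -0.22  1.16  0.33] F [ 0.1  0.4 -0. ] T [-0.11 -0.01  0.01] gw 0.763 gf 0.0
grip top 1637 ((623.9950561523438, 255.27781677246094), (13.888225555419922, 35.81240463256836), 34.55335998535156)
bowl top n 3213 z 0.0542 c [0.6264 0.2518] diam 0.0509
```

Call:
move_arm(increments="-0.5 -0.8 -14 0 0 0 60; 0 0 -12 0 0 0 60; 0 0 -6 0 0 0 60; 0 0 0 0 0 0 60; 0 0 0 0 0 0 255; 0 0 0 0 0 0 255; 0 0 0 0 0 0 255; 0 0 0 0 0 0 255", grip_force=40)

```text
time: 18.08
position: [0.6265, 0.2518, 0.0584]
tool_rot: [1.471, 2.775, 0.001]
ft_force: [-0.7, 0.1, -0.3]
grip_width: 0.544
grip_force: 0.0
```

Call:
move_arm(increments="0 0 0 0 0 0 255; 0 0 0 0 0 0 255; 0 0 0 0 0 0 255; 0 0 0 0 0 0 255; 0 0 10 0 0 0 255; 0 0 25 0 0 0 255; 0 0 30 0 0 0 255; 0 0 30 0 0 0 255")

```text
time: 18.75
position: [0.6255, 0.2513, 0.1538]
tool_rot: [-1.471, -2.775, 0.002]
ft_force: [-0.2, 0.8, -0.8]
grip_width: 0.159
grip_force: 39.9
```

Run:
```python
from n import *
st()
```

```text
t 18.75 tcp [0.6255 0.2513 0.1538] yawY 34.16 tilt [-0.001 -0.001 -1.   ] j [-0.76  0.43  0.45  1.49 -0.19  1.27  0.31] F [-0.2  0.8 -0.8] T [ 0.03 -0.05 -0.02] gw 0.159 gf 39.9
```

The bowl is held. Carry it over the housing and turn +35.4° to line up with the slots at about -20.4°.

Call:
move_arm(increments="0 0 17 0 0 0 255; -4 -14 3 0 0 3 255; -9 -30 0 0 0 4 255; -9 -30 0 0 0 5 255; -9 -30 0 0 0 5 255; -9 -30 0 0 0 5 255; -9 -30 0 0 0 5 255; -9 -30 0 0 0 5 255")

```text
time: 19.42
position: [0.5674, 0.0562, 0.1735]
tool_rot: [0.642, 3.075, 0.001]
ft_force: [0.5, 1.1, -0.9]
grip_width: 0.157
grip_force: 39.9
```

Call:
move_arm(increments="-9 -30 0 0 0 3.4 255; -9 -28 0 0 0 0 255; -6 -16 0 0 0 0 255; -2 -4 0 0 0 0 255; 0 0 0 0 0 0 255; 0 0 0 0 0 0 255; 0 0 0 0 0 0 255; 0 0 0 0 0 0 255")

```text
time: 20.08
position: [0.5425, -0.0184, 0.1727]
tool_rot: [-0.553, -3.093, -0.0]
ft_force: [0.3, 0.3, -0.6]
grip_width: 0.16
grip_force: 39.9
```

Run:
```python
from n import *
st(); p=ctrl.get_image('wrist'); save(p,'w7.png'); w=cloud(p); f=p['frame'].astype(int)
C=np.array([.5418,-.0208])
r=np.hypot(w[...,0]-C[0],w[...,1]-C[1])
for nm,mk in {'white':f.min(-1)>130,'red':(f[...,0]>120)&(f[...,1]<70)}.items():
    t=w[mk&(abs(w[...,2]-.038)<.003)&(r>.03)&(r<.043)]; a=np.degrees(np.arctan2(t[:,1]-C[1],t[:,0]-C[0]))
    for lo,hi in ((-50,10),(130,190),(-100,-60),(80,120)):
        b=a[(a>lo)&(a<hi)]
        if len(b)>3: print(nm,len(b),round(b.min(),1),round(b.max(),1),'mid',round((b.min()+b.max())/2,1))
ring(w,*C,.036,.041,.046,'rim')
```

```text
t 20.08 tcp [ 0.5425 -0.0184  0.1727] yawY 69.74 tilt [ 0.  0. -1.] j [-0.49  0.13  0.51  1.8  -0.07  1.23  1.26] F [ 0.3  0.3 -0.6] T [-0.   -0.06  0.02] gw 0.16 gf 39.9
white 66 150.4 169.1 mid 159.8
red 25 -85.7 -75.6 mid -80.7
red 28 95.2 105.9 mid 100.6
rim n 2342 z 0.0383 c [ 0.5414 -0.0204] diam 0.0846
```

View pics/w7.png

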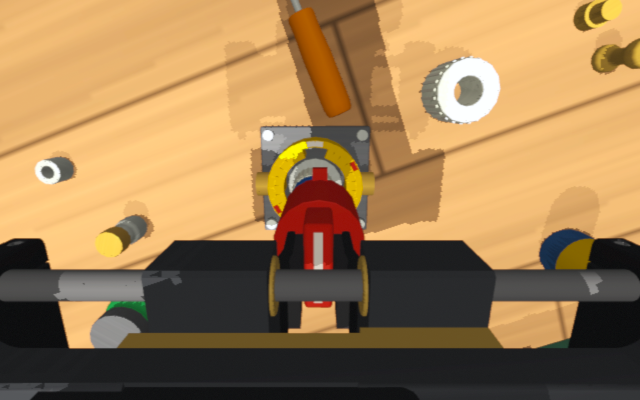

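The bowl lug at (320,170) lines up with the white slot mark, which confirms the yaw. The correction is (-0.9,-2.3) mm; lower over the rings to just above the rim.

Call:
move_arm(increments="-0.9 -2.3 0 0 0 0 255; 0 0 -10 0 0 0 255; 0 0 -15 0 0 0 255; 0 0 -15 0 0 0 255; 0 0 -15 0 0 0 255; 0 0 -13 0 0 0 255; 0 0 -4 0 0 0 255; 0 0 0 0 0 0 255")

```text
time: 20.8
position: [0.54, -0.0227, 0.0992]
tool_rot: [-0.557, -3.089, 0.002]
ft_force: [0.0, -0.6, -0.3]
grip_width: 0.162
grip_force: 39.9
```

Run:
```python
from n import *
st()
```

```text
t 20.8 tcp [ 0.54   -0.0227  0.0992] yawY 69.57 tilt [-0.003 -0.001 -1.   ] j [-0.47  0.2   0.51  1.89 -0.11  1.08  1.3 ] F [ 0.  -0.6 -0.3] T [-0.02  0.01  0.  ] gw 0.162 gf 39.9
```

Call:
move_arm(increments="0 0 0 0 0 0 255; 0 0 0 0 0 0 255; 0 0 0 0 0 0 255; 0 0 0 0 0 0 255; 0 0 0 0 0 0 255; 0 0 0 0 0 0 255; 0 0 0 0 0 0 255; 0 0 0 0 0 0 255")

```text
time: 21.47
position: [0.5412, -0.0226, 0.1009]
tool_rot: [0.557, 3.092, 0.0]
ft_force: [0.6, -1.1, -0.7]
grip_width: 0.155
grip_force: 39.9
```

Call:
move_arm(increments="0.4 1.9 0 0 0 0 255; 0 0 0 0 0 0 255; 0 0 -4 0 0 0 255; 0 0 -3 0 0 0 255; 0 0 -3 0 0 0 255; 0 0 0 0 0 0 255; 0 0 0 0 0 0 255; 0 0 0 0 0 0 255")

```text
time: 22.13
position: [0.5419, -0.0208, 0.0911]
tool_rot: [0.557, 3.091, 0.0]
ft_force: [0.8, -0.1, 4.1]
grip_width: 0.159
grip_force: 39.9
```

Run:
```python
from n import *
st()
```

```text
t 22.13 tcp [ 0.5419 -0.0208  0.0911] yawY 69.56 tilt [ 0.001  0.    -1.   ] j [-0.47  0.21  0.51  1.89 -0.12  1.07  1.3 ] F [ 0.8 -0.1  4.1] T [-0.17  0.09  0.07] gw 0.159 gf 39.9
```

The spring load came in at the expected height. Press down.

Call:
move_arm(increments="0 0 -3 0 0 0 255; 0 0 -3 0 0 0 255; 0 0 -3 0 0 0 255; 0 0 -2 0 0 0 255; 0 0 -1.3 0 0 0 255; 0 0 0 0 0 0 255; 0 0 0 0 0 0 255; 0 0 0 0 0 0 255")

```text
time: 22.8
position: [0.5427, -0.0207, 0.0838]
tool_rot: [0.557, 3.09, 0.004]
ft_force: [-11.6, 1.0, 35.8]
grip_width: 0.154
grip_force: 40.0
```

Run:
```python
from n import *
st()
```

```text
t 22.8 tcp [ 0.5427 -0.0207  0.0838] yawY 69.56 tilt [ 0.002  0.003 -1.   ] j [-0.46  0.22  0.51  1.9  -0.13  1.05  1.31] F [-11.6   1.   35.8] T [-0.04  2.94 -0.  ] gw 0.154 gf 40.0
```

It jammed at 36 N with a sideways load. I'll back off and measure the bowl against the housing.

Call:
move_arm(increments="0 0 5 0 0 0 255; 0 0 4.3 0 0 0 255; 0 0 3 0 0 0 255; 0 0 0 0 0 0 255; 0 0 0 0 0 0 255; 0 0 0 0 0 0 255; 0 0 0 0 0 0 255; 0 0 0 0 0 0 255")

```text
time: 23.47
position: [0.5419, -0.0206, 0.0907]
tool_rot: [0.557, 3.091, 0.0]
ft_force: [2.3, 0.5, 4.8]
grip_width: 0.16
grip_force: 40.0
```

Run:
```python
from n import *
st()
def pl(n):
    p=ctrl.get_image(n); w=cloud(p); f=p['frame'].astype(int)
    red=(f[...,0]>60)&(f[...,0]>2.2*f[...,1])&(f[...,0]>2.2*f[...,2])
    t=w[red&(np.hypot(w[...,0]-.542,w[...,1]+.021)<.045)]
    print(n,'red z',np.round(np.nanpercentile(t[:,2],[0,2,98,100]),4))
    h=t[:,2]
    for lo in np.arange(.036,.12,.008):
        k=t[(h>lo)&(h<lo+.008)]
        if len(k)>8:
            s=least_squares(lambda c:np.hypot(k[:,0]-c[0],k[:,1]-c[1])-.0255,[.542,-.021],loss='soft_l1',f_scale=.0007)
            print('  z',round(lo,3),len(k),np.round(s.x,4),'med abs',round(float(np.median(abs(np.hypot(k[:,0]-s.x[0],k[:,1]-s.x[1])-.0255))),4))
    r=np.hypot(w[...,0]-.542,w[...,1]+.021)
    l=w[red&(r>.0285)&(r<.038)&(w[...,2]<.06)]
    if len(l): a=np.degrees(np.arctan2(l[:,1]+.021,l[:,0]-.542)); print('  lugs',len(l),np.round(np.percentile(a,[0,20,50,80,100]),1),'z',np.round(np.percentile(l[:,2],[0,50,100]),4),'r',np.round(np.hypot(l[:,0]-.542,l[:,1]+.021).max(),4))
    ye=(f[...,0]>110)&(f[...,1]>.6*f[...,0])&(f[...,2]<.5*f[...,0])&(abs(w[...,2]-.038)<.003)&(r<.05)
    k=w[ye]; ro=np.hypot(k[:,0]-.542,k[:,1]+.021)
    ring(w,.542,-.021,.0365,.040,.047,'  rim'); 
    return p
p=pl('wrist'); save(p,'w8.png'); p=pl('scene'); cv2.imwrite('pics/s8.png',p['frame'][:,:,::-1]); pl('top')
```

```text
t 23.47 tcp [ 0.5419 -0.0206  0.0907] yawY 69.57 tilt [ 0.001  0.    -1.   ] j [-0.47  0.21  0.51  1.89 -0.12  1.06  1.3 ] F [2.3 0.5 4.8] T [ 0.05 -0.28  0.02] gw 0.16 gf 40.0
wrist red z [0.0082 0.0308 0.1083 0.1778]
  z 0.036 239 [ 0.5438 -0.0157] med abs 0.0026
  z 0.044 193 [ 0.5432 -0.0203] med abs 0.0001
  z 0.052 213 [ 0.5432 -0.0203] med abs 0.0001
  z 0.06 248 [ 0.5432 -0.0203] med abs 0.0001
  z 0.068 274 [ 0.5431 -0.0203] med abs 0.0001
  z 0.076 1934 [ 0.5473 -0.022 ] med abs 0.0028
  z 0.084 141 [ 0.546  -0.0215] med abs 0.0002
  z 0.092 166 [ 0.5461 -0.0212] med abs 0.0002
  z 0.1 1174 [ 0.5349 -0.0385] med abs 0.0032
  z 0.108 77 [ 0.554  -0.0033] med abs 0.0056
  lugs 116 [ 97.3 151.3 157.1 162.1 166.1] z [0.0265 0.0311 0.0394] r 0.038
  rim n 4120 z 0.0383 c [ 0.5413 -0.0205] diam 0.0849
scene red z [0.0286 0.0367 0.1074 0.4282]
  z 0.036 49 [ 0.5418 -0.02  ] med abs 0.0006
  z 0.044 60 [ 0.5421 -0.0198] med abs 0.0009
  z 0.052 64 [ 0.5417 -0.0201] med abs 0.0008
  z 0.06 68 [ 0.5416 -0.0201] med abs 0.0007
  z 0.068 68 [ 0.5414 -0.0203] med abs 0.0008
  z 0.076 159 [ 0.5425 -0.0139] med abs 0.0034
  z 0.084 26 [ 0.5416 -0.0136] med abs 0.0014
  z 0.092 20 [ 0.5397 -0.0158] med abs 0.0011
  z 0.1 45 [ 0.5352 -0.0357] med abs 0.0035
  lugs 1 [-82.4 -82.4 -82.4 -82.4 -82.4] z [0.0387 0.0387 0.0387] r 0.0374
  rim n 334 z 0.0381 c [ 0.5407 -0.0225] diam 0.0864
top red z nan
  rim few 0
  return np.nanmean(a, axis, out=out, keepdims=keepdims)
```

The wrist fit puts the bowl about 1.9 mm too far to +x of the rim, which matches the force direction. Shift it and press again.

Call:
move_arm(increments="-1.8 -0.4 0 0 0 0 255; 0 0 0 0 0 0 255; 0 0 -2 0 0 0 255; 0 0 -2 0 0 0 255; 0 0 -2 0 0 0 255; 0 0 -1.5 0 0 0 255; 0 0 0 0 0 0 255; 0 0 0 0 0 0 255")

```text
time: 24.28
position: [0.5412, -0.0208, 0.0846]
tool_rot: [0.556, 3.089, 0.002]
ft_force: [1.8, 1.5, 9.6]
grip_width: 0.156
grip_force: 40.0
```

Run:
```python
from n import *
st()
```

```text
t 24.28 tcp [ 0.5412 -0.0208  0.0846] yawY 69.58 tilt [ 0.003  0.001 -1.   ] j [-0.46  0.22  0.51  1.9  -0.12  1.05  1.31] F [1.8 1.5 9.6] T [ 0.23 -0.54  0.  ] gw 0.156 gf 40.0
```

Call:
move_arm(increments="0.4 0 -1 0 0 0 255; 0 0 -1 0 0 0 255; 0 0 -1 0 0 0 255; 0 0 -1 0 0 0 255; 0 0 0 0 0 0 255; 0 0 0 0 0 0 255; 0 0 0 0 0 0 255; 0 0 0 0 0 0 255")

```text
time: 24.95
position: [0.5416, -0.0208, 0.0839]
tool_rot: [0.557, 3.09, 0.004]
ft_force: [-7.9, 1.6, 32.6]
grip_width: 0.155
grip_force: 40.0
```

```bash
cat > b.py <<'E'
from n import *
st(); p=ctrl.get_image('wrist'); w=cloud(p); f=p['frame'].astype(int)
red=(f[...,0]>60)&(f[...,0]>2.2*f[...,1])&(f[...,0]>2.2*f[...,2])
r=np.hypot(w[...,0]-.542,w[...,1]+.021)
for lo in (.042,.056):
    cyl(w,f,.542,-.021,lo,lo+.014,.0255,.04,red,'bowl z%.3f'%lo)
t=w[red&(r<.024)&(w[...,2]>.065)&(w[...,2]<.092)]; h,e=np.histogram(t[:,2],np.arange(.065,.092,.001)); i=h.argmax()
t=t[abs(t[:,2]-e[i]-.0005)<.0025]; A=np.c_[t[:,:2]-[.542,-.021],np.ones(len(t))]; print('top plane slopes,z',np.round(np.linalg.lstsq(A,t[:,2],rcond=None)[0],4),len(t))
t=w[red&(r<.03)&(w[...,2]>.095)&(w[...,2]<.118)]; print('wing',np.round(np.percentile(t[:,2],[50,95]),4), cv2.minAreaRect((t[:,:2]*1000).astype(np.float32)))
ring(w,.542,-.021,.0365,.040,.047,'rim')
E
python3 b.py
```

```text
t 24.95 tcp [ 0.5416 -0.0208  0.0839] yawY 69.57 tilt [ 0.003  0.002 -1.   ] j [-0.46  0.22  0.51  1.9  -0.12  1.05  1.31] F [-7.9  1.6 32.6] T [ 0.28  1.63 -0.01] gw 0.155 gf 40.0
bowl z0.042 n 384 c [ 0.5428 -0.0204] rms 0.0002
bowl z0.056 n 473 c [ 0.5428 -0.0205] rms 0.0002
top plane slopes,z [0.0022 0.0047 0.0726] 1558
wing [0.1003 0.1015] ((539.5022583007812, -23.094764709472656), (31.673219680786133, 44.09934997558594), 51.392066955566406)
rim n 4253 z 0.0383 c [ 0.5411 -0.0204] diam 0.0849
```

The bowl's top is at 72.6 mm, so its mouth is already at 18.6 mm: it slid down about 7 mm in the grip and the spring has bottomed. It only needs 20–21 mm, so I'll back up about 2 mm.

Call:
move_arm(increments="0 0 2 0 0 0 255; 0 0 2 0 0 0 255; 0 0 1.7 0 0 0 255; 0 0 0 0 0 0 255; 0 0 0 0 0 0 255; 0 0 0 0 0 0 255; 0 0 0 0 0 0 255; 0 0 0 0 0 0 255")

```text
time: 25.67
position: [0.5413, -0.0208, 0.0856]
tool_rot: [0.556, 3.089, 0.002]
ft_force: [3.1, 0.2, 7.5]
grip_width: 0.154
grip_force: 40.0
```

```bash
python3 b.py
```

```text
t 25.67 tcp [ 0.5413 -0.0208  0.0856] yawY 69.58 tilt [ 0.003  0.001 -1.   ] j [-0.46  0.22  0.51  1.9  -0.12  1.05  1.31] F [3.1 0.2 7.5] T [ 0.23 -0.95  0.04] gw 0.154 gf 40.0
bowl z0.042 n 366 c [ 0.5429 -0.0204] rms 0.0002
bowl z0.056 n 449 c [ 0.5427 -0.0205] rms 0.0002
top plane slopes,z [0.0008 0.0063 0.0741] 1526
wing [0.1018 0.1031] ((539.3162231445312, -23.120935440063477), (31.60784149169922, 44.167381286621094), 51.27627944946289)
rim n 4203 z 0.0383 c [ 0.5413 -0.0205] diam 0.0848
```

The mouth is now at about 20.1 mm with 7.5 N, which is right for passing the lips. Twist clockwise.

Call:
move_arm(increments="0.1 0.1 0 0 0 -3 255; 0.1 0.1 0 0 0 -4 255; 0 0.1 0 0 0 -4 255; 0 0.1 0 0 0 -4 255; 0 0.1 0 0 0 -4 255; 0 0.1 0 0 0 -4 255; 0 0.1 0 0 0 -4 255; 0 0.1 0 0 0 -3 255")

```text
time: 26.38
position: [0.5398, -0.0207, 0.0849]
tool_rot: [-1.343, -2.839, 0.001]
ft_force: [0.5, -0.3, 7.4]
grip_width: 0.155
grip_force: 40.0
```

```bash
python3 b.py
```

```text
t 26.38 tcp [ 0.5398 -0.0207  0.0849] yawY 39.38 tilt [-0.001 -0.    -1.   ] j [-0.52  0.22  0.57  1.9  -0.14  1.06  0.79] F [ 0.5 -0.3  7.4] T [-0.09 -0.16  0.04] gw 0.155 gf 40.0
bowl z0.042 n 377 c [ 0.5407 -0.0211] rms 0.0002
bowl z0.056 n 461 c [ 0.5406 -0.0211] rms 0.0002
top plane slopes,z [-0.0034  0.0035  0.0735] 1341
wing [0.1012 0.1024] ((541.7763061523438, -17.51850700378418), (32.408321380615234, 43.96739196777344), 57.16881561279297)
rim n 4130 z 0.0383 c [ 0.5415 -0.0207] diam 0.0849
```

Turning freely: 30° done, 7.4 N, no sideways load. Continue to about 61.5°.

Call:
move_arm(increments="0.1 0.1 0 0 0 -5 255; 0.1 0.1 0 0 0 -5 255; 0.1 0.1 0 0 0 -5 255; 0 0.1 0 0 0 -5 255; 0 0.1 0 0 0 -5 255; 0 0.1 0 0 0 -4 255; 0 0 0 0 0 -2.2 255; 0 0 0 0 0 0 255")

```text
time: 27.1
position: [0.54, -0.0201, 0.0849]
tool_rot: [-2.055, -2.375, 0.002]
ft_force: [0.0, 0.7, 6.5]
grip_width: 0.156
grip_force: 40.0
```

```bash
python3 b.py
```

```text
t 27.1 tcp [ 0.54   -0.0201  0.0849] yawY 8.26 tilt [-0.001 -0.    -1.   ] j [-0.59  0.23  0.64  1.91 -0.16  1.06  0.27] F [0.  0.7 6.5] T [-0.13 -0.08 -0.04] gw 0.156 gf 40.0
bowl z0.042 n 374 c [ 0.5401 -0.021 ] rms 0.0002
bowl z0.056 n 471 c [ 0.5401 -0.021 ] rms 0.0002
top plane slopes,z [0.0008 0.0063 0.0733] 1383
wing [0.1011 0.1024] ((536.392578125, -19.405797958374023), (44.127601623535156, 31.568483352661133), 79.59098052978516)
rim n 4066 z 0.0383 c [ 0.5417 -0.0206] diam 0.0847
```

Turned 61.3°. Ease up so the spring lifts the lugs into the pockets.

Call:
move_arm(increments="0.5 0 1.5 0 0 0 255; 0.5 0 1.5 0 0 0 255; 0 0 1.5 0 0 0 255; 0 0 1.5 0 0 0 255; 0 0 0.8 0 0 0 255; 0 0 0 0 0 0 255; 0 0 0 0 0 0 255; 0 0 0 0 0 0 255")

```text
time: 27.82
position: [0.5405, -0.02, 0.0912]
tool_rot: [-2.053, -2.376, 0.003]
ft_force: [-2.1, -0.9, 4.3]
grip_width: 0.157
grip_force: 40.0
```

```bash
python3 b.py
```

```text
t 27.82 tcp [ 0.5405 -0.02    0.0912] yawY 8.36 tilt [-0.002 -0.    -1.   ] j [-0.59  0.22  0.64  1.9  -0.15  1.07  0.27] F [-2.1 -0.9  4.3] T [-0.25  0.69 -0.02] gw 0.157 gf 40.0
bowl z0.042 n 339 c [ 0.5405 -0.0209] rms 0.0002
bowl z0.056 n 415 c [ 0.5405 -0.0209] rms 0.0002
top plane slopes,z [-0.0066  0.0018  0.0797] 1407
wing [0.1073 0.1087] ((536.989501953125, -19.461729049682617), (44.5787239074707, 31.54117202758789), 79.93341064453125)
rim n 3949 z 0.0383 c [ 0.5418 -0.0208] diam 0.0849
```

The mouth is at 25.7 mm, its locked height. Release and withdraw.

Call:
move_arm(increments="0 0 0 0 0 0 150; 0 0 0 0 0 0 150; 0 0 0 0 0 0 150; 0 0 0 0 0 0 120; 0 0 0 0 0 0 120; 0 0 0 0 0 0 120; 0 0 10 0 0 0 120; 0 0 20 0 0 0 120")

```text
time: 28.53
position: [0.5398, -0.0197, 0.1205]
tool_rot: [-2.052, -2.376, 0.006]
ft_force: [0.4, 0.8, -0.5]
grip_width: 0.524
grip_force: 0.0
```

Call:
move_arm(increments="0 0 30 0 0 0 120; 0 0 35 0 0 0 120; 0 0 35 0 0 0 120; 0 20 10 0 0 0 120; 0 25 0 0 0 0 120; 0 25 0 0 0 0 120; 0 25 0 0 0 0 120; 0 0 0 0 0 0 120")

```text
time: 29.2
position: [0.5413, 0.0821, 0.2324]
tool_rot: [-2.043, -2.385, -0.004]
ft_force: [0.4, 1.0, 0.5]
grip_width: 0.529
grip_force: 0.0
```

```bash
cat > c.py <<'E'
from n import *
st()
for n in ('top','scene'):
    p=ctrl.get_image(n); w=cloud(p); f=p['frame'].astype(int)
    if n=='scene': cv2.imwrite('pics/s9.png',cv2.resize(p['frame'][100:280,180:400],(733,600))[:,:,::-1])
    red=(f[...,0]>60)&(f[...,0]>2.2*f[...,1])&(f[...,0]>2.2*f[...,2]); r=np.hypot(w[...,0]-.5415,w[...,1]+.0207)
    k=red&(r<.027)
    t=w[k&(w[...,2]>.07)&(w[...,2]<.09)]; print(n,'bowl top z',np.round(np.percentile(t[:,2],[10,50,90]),4),len(t))
    t=w[(r<.027)&(w[...,2]>.1)]; print(' wing',np.round(np.median(t[:,2]),4),cv2.minAreaRect((t[:,:2]*1000).astype(np.float32)))
    cyl(w,f,.5415,-.0207,.045,.07,.0255,.035,red,' bowl'); ring(w,.5415,-.0207,.076,.084,.035,' topface')
    if n=='top':
        for a in [('E1',.3709,.1808,.046,.054,.035),('E2',.5073,.1224,.046,.054,.035),('fit',.4877,.2527,.024,.033,.018),('knob',.5275,.2631,.045,.053,.02),('collar',.4454,-.2524,.017,.025,.018),('cup',.5244,-.213,.047,.055,.02),('tub',.6155,-.2568,.045,.053,.04)]: ring(w,a[1],a[2],a[3],a[4],a[5],a[0])
E
python3 c.py
```

```text
t 29.2 tcp [0.5413 0.0821 0.2324] yawY 8.83 tilt [ 0.     0.003 -1.   ] j [-0.73  0.1   0.58  1.71 -0.06  1.34  0.01] F [0.4 1.  0.5] T [0.01 0.07 0.04] gw 0.529 gf 0.0
top bowl top z [0.0778 0.0795 0.0816] 307
 wing 0.1073 ((540.4012451171875, -21.545520782470703), (13.991510391235352, 43.56001663208008), 7.797056198120117)
 bowl few
 topface n 323 z 0.0795 c [ 0.5406 -0.0216] diam 0.0509
E1 few 0
E2 few 0
fit few 0
knob few 0
collar n 73 z 0.0192 c [ 0.4453 -0.252 ] diam 0.0242
cup n 110 z 0.0496 c [ 0.5243 -0.2127] diam 0.0251
tub n 481 z 0.0475 c [ 0.6153 -0.2571] diam 0.0538
scene bowl top z [0.0731 0.08   0.082 ] 234
 wing 0.1077 ((539.7098999023438, -22.315404891967773), (14.495183944702148, 43.152976989746094), 7.794411659240723)
 bowl n 183 c [ 0.5388 -0.0202] rms 0.0012
 topface n 210 z 0.0801 c [ 0.5395 -0.022 ] diam 0.0523
```

View pics/s9.png

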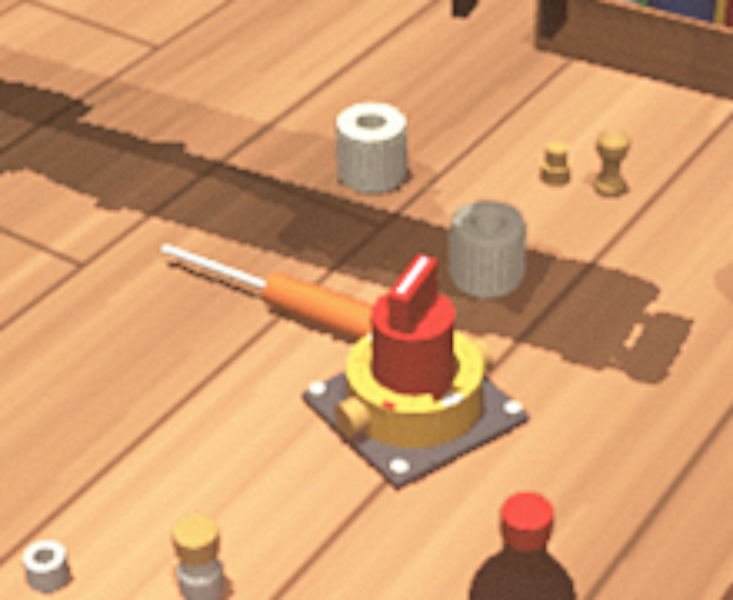

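The last picture shows the bowl at (412,345) seated in the housing with its wing turned. Its top is at about 80 mm, so the mouth is about 26 mm up, 62° clockwise of the slots: locked. The bystanders in view stand where they were.

```bash
python3 -c "
from bench import ctrl
print(ctrl.close_job())"
```

```text
the job is handed in; nothing more can be done
None
```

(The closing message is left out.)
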